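# Clamp the cheese slab in the slicing holder

### The job

Fix the cheese slab in the wooden holder so that it can be sliced. With your fingertips push the sliding steel jaw along until the slab sits snugly between it and the fixed steel heel; then tighten the jaw's loose wing screw by pushing its wings round clockwise, stroke after stroke, until it is firmly tight and locks the jaw. Grip and lift nothing, don't squash the slab or force the screw, and leave the cheeses and the price card around the holder where they are.

Things in the scene. Friction and masses are not known exactly. Their poses are not given: they have to be found in the camera images.
- holder: fixed cheese holder: beech board 130 (x) x 330 (y) mm, its top 24 mm above the counter. Origin on the counter under the middle of the board's width; board from y = -170 to +160 mm. An aluminium guide rail, 16 mm wide and 8 mm high, runs along its middle from y = -10 to -162 mm; the jaw slides on it
- heel_face (a point): middle of the flat cheese face of the fixed heel, a steel angle 100 mm wide and 46 mm high, 135 mm from the holder's origin along its y; it faces -y of the holder, toward slab and jaw
- jaw (a joint): travel of the sliding jaw in m: the clear opening between heel and jaw plate is 110 mm + this value (about 0.015 when the 125 mm slab is nipped between them); range 0 to 0.080, grows away from the heel. It drags with about 4 N while the wing screw is loose, stays where it is left, and is locked by the tight screw
- jaw_face (a point): middle of the jaw plate's flat cheese face (plate 96 mm wide, 5 mm thick, its top 49 mm above the board); the frame is parallel to the holder's, the slab lies to its +y
- jaw_lip (a point): middle of the outer face of the thumb lip, the turned-up outer end of the jaw's foot, 92 mm from the cheese face toward -y of the holder; 46 mm wide, top 31 mm above the board, this point 20 mm above the board. Push here toward +y of the holder to close the jaw. Between plate and lip the foot is 46 mm wide, its top 20 mm above the board (28 mm at the screw's boss)
- wing_screw (a joint): turn of the wing screw in rad, growing clockwise seen from above (tightening). 0: its pad meets the rail; above 0 it clamps, ever harder to turn, up to a dead stop at 1.5. 0.5 or more is firmly tight; let go, it springs back to about 1.0 at most. Negative: loose by so much (1 to 2 turns at first). It sinks 4 mm a turn, takes 1 to 1.5 N at the wings while loose, 3 N at 1.0, and stays where it is left
- wing_hub (a point): top of the wing screw's hub (17 mm diameter), on its upright axis; the axis stands 46 mm from the jaw's cheese face (41 mm from the plate's back) and 46 mm from the lip's outer face. The wings' undersides lie about 12 mm below this point, their tops 7 mm above it
- wing_tip (a point): a point in one of the two opposite wings, 30 mm from the axis; the wings are 6 mm thick, upright, about 20 mm high and reach 36 mm from the axis each way: fingers can stroke them on the side away from the jaw plate but not pass between wings and plate
- slab: loose pale cheese slab 72 x 125 x 48 mm, 0.4 kg, lying on the board between heel and jaw, its length (y) along the holder; origin at the centre of its underside
- cube_a: bystander: tasting cube of cheese, 48 x 50 x 50 mm, origin under its centre
- cube_b: bystander: tasting cube of cheese, 50 x 52 x 54 mm, origin under its centre
- brick: bystander: small white goat cheese brick, 62 x 61 x 62 mm, origin under its centre
- card: bystander: price card 104 mm wide and 76 mm high in a small wooden block, origin under its centre

How it is judged (in metres and radians):
On the way, in this order (a step that is already met when the one before it is completed fails the run):
1. the jaw has been pushed up so that the slab is snug between jaw and heel, with the screw still loose (value of joint jaw below 0.018 m and value of joint wing_screw below -2 rad), for 0.2 s.
2. the wing screw has been tightened (value of joint wing_screw above 0.5 rad), for 0.2 s.
At the end, for the whole second after the job is handed in: the slab lies flat on the board between heel and jaw with no more than about 3 mm of play (jaw opening under 128 mm), straight within 3 degrees and within 12 mm of the board's middle; the wing screw is firmly tight (at least 0.5 rad past the point where its pad meets the rail) and stays so (value of joint jaw between 0.01 and 0.018 m and value of joint wing_screw above 0.5 rad and x of slab in the frame of holder between -0.012 and 0.012 m and y of slab in the frame of holder between 0.066 and 0.076 m and z of slab in the frame of holder below 0.028 m and angle between the y axis of slab and the y axis of holder, either way round below 0.05 rad and angle between slab's own z axis and vertical below 0.05 rad and linear speed of slab below 0.01 m/s and velocity of joint wing_screw below 0.05 rad/s); the robot touches nothing.
It fails at once if the slab is lifted or tipped (z of slab in the frame of holder above 0.036 m or angle between slab's own z axis and vertical above 0.2 rad).
It fails at once if the slab is squashed: more than 45 N from the jaw or the fingers (contact force between slab and jaw above 45 N or contact force between slab and the fingers above 45 N).
It fails at once if a bystander is moved or lifted by more than 20 mm (distance of any of cube_a, cube_b, brick, card from where it was at the start of the episode above 0.02 m).
It fails at once if the wings are gripped or forced with more than 40 N (contact force between wing_screw and the fingers above 40 N).
It also fails if it takes over 72 s, if anything falls off the work surface, if the arm or the gripper's body presses on something with over 40 N, if the wrist force passes 120 N, or if a joint passes its speed limit or range.

### The arm

A 6-joint arm with a two-finger parallel gripper is mounted at the origin on the work surface; the furniture and walls round the work are solid. World frame = base frame: x ahead of the robot, y to its left, z up, the work surface at z = 0. Lengths are in m, angles in degrees, forces in N, time in s.
With the tool pointing down it reaches from about 0.3 to 0.75 m from the base axis. Payload 8.5 kg.
Tool frame: the origin (TCP) lies at the very end of the fingers, on their centre line; the grasp point (between the pads) lies 19 mm behind it (env.grasp_offset is the distance from the TCP to the grasp point, in m); y points along the fingers, z is the direction in which the jaws open and shut, and the axes are right-handed (so a half turn about y gives the same grasp; the last joint's range is limited). The gripper opens to 85 mm and grips with 20 to 120 N. Pads are 22 mm wide; open, the fingers measure 114 mm over their backs; the gripper's body (76 mm by 85 mm) begins 54 mm behind the grasp point. The pads swing forward as they close: fully open they stand 13 mm farther back than shut.
Start: joints at [-85.216, 21.807, 74.336, -0, 83.858, -12.336], TCP at [0.162, -0.526, 0.231] pointing down, gripper open.
Joint ranges: [-178.18, 178.18], [-50.72, 133.34], [12.68, 142.11], [-81.47, 261.47], [9.98, 163.14], [-165.26, 165.26]. Speed limits (degrees/s): [136.94, 136.94, 180, 180, 180, 180].

### API

Orientations are given as a 3x3 rotation matrix whose columns are the frame's x, y, z axes.
In Python, from rig import env gives the robot as it stands. The module is installed in compiled form; this text tells all that it offers.
- The arm moves only by the shell command python3 -m pendant 'ROWS' [FORCE]. ROWS is JSON, a list of rows, each a list of 3 entries, a list of its own where there are three numbers: the shift along the world's x, y, z as a fraction of full scale, then the turn about the world's z as a fraction of full scale, then the opening, from 0 (shut) to 1 (fully open). A call has 1 to 12 rows; each row shifts and turns the commanded pose from where the row before left it; what a row does not reach is not made up. Full scale, the value 1, is 30 mm for a shift and 5 degrees for a turn. A row lasts 1/12 s, in which the tool goes at most 41.7 mm and 7.16 degrees, less where a joint would pass 70% of its speed; a pose out of reach is approached as far as the arm can. A call with a number of a shift or a turn outside -1 to 1 is refused whole. A call with a gripper value outside its range is refused whole. The fingers move at their own pace and stop on an object; FORCE is the grip in N (left out, the last holds). Time passes only in rows, so rows that do not move let the fingers close. It gives the time, the measured TCP pose, the force and the opening at its end, in the units of the state.
- env.observe(): the state, without advancing time (a new reading comes with each control period).
- env.get_image(name): name is "side" or "top"; returns (picture, depth): 480x640x3 uint8, red, green, blue; 480x640 float32, m along the optical axis (not along the pixel's ray), 0 where there is no reading.
- env.camera_model(name): a dict with "camera_matrix" (3x3 intrinsics, pixels), "R" (3x3) and "t" (3): a world point X has camera coordinates R X + t. Camera axes: x right, y down, z forward; pixel columns grow to the right and rows downward; lengths in m; the calibration is good to about 2 mm. A picture is of the moment at which its call begins. camera_model takes no time and is no camera call.
- env.close_job(): hands the job in, once; it reports no verdict.
The state is a dict: "time_s": time; "q": joint angles; "qvel": joint speeds; "joint_efforts": joint torques, N m; "position": TCP position; "tool_rot": TCP orientation; "ft_force": force on the tool from outside, world axes, zero at the start; "wrist_torque": the same for the moment, N m; "grip_width": finger opening in m.
Only numpy, scipy, OpenCV 4.12 (cv2) and the standard library are available. Lean on these libraries where they do the work, as an engineer would, in place of code of your own. Each camera call takes 0.05 s, during which the arm holds its last target.

## Working session

There is one attempt and no reset: what is moved stays moved. The work goes in short steps, Python scripts to look and compute and a shell command to move; the robot and the scene stay as the last step left them, time stands still between calls to the robot, and variables do not carry over. Pictures are saved under pics/ and viewed, and the job is handed in when it is done.

```bash
mkdir -p pics; ls
cat > h.py <<'E'
import numpy as np, cv2
from rig import env
def cap(tag):
    for n in ("side","top"):
        im,d=env.get_image(n)
        cv2.imwrite(f"pics/{tag}_{n}.png",im[:,:,::-1]); np.save(f"{tag}_{n}.npy",d); np.save(f"{tag}_{n}_im.npy",im)
def pix(n,X):
    m=env.camera_model(n);c=m["R"]@np.array(X)+m["t"];p=m["camera_matrix"]@c;return p[:2]/p[2]
def ray(n,u,v,z):
    m=env.camera_model(n);R=np.array(m["R"]);t=np.array(m["t"])
    d=R.T@np.linalg.solve(m["camera_matrix"],[u,v,1.]);o=-R.T@t
    return o+d*(z-o[2])/d[2]
def cloud(n,d):
    m=env.camera_model(n);K=np.array(m["camera_matrix"]);R=np.array(m["R"]);t=np.array(m["t"])
    v,u=np.mgrid[:480,:640]; p=np.stack([(u-K[0,2])/K[0,0]*d,(v-K[1,2])/K[1,1]*d,d],-1)
    P=(p-t)@R; P[d==0]=np.nan; return P
def st():
    s=env.observe(); print(s["time_s"],np.round(s["position"],4),np.round(s["ft_force"],1),s["grip_width"]);print(np.round(s["tool_rot"],3).tolist(),np.round(s["q"],1))
E
python3 - <<'E'
from h import *
cap("a"); st()
for n in("side","top"): print(env.camera_model(n))
E
```

```text
pics
0.1 [ 0.1619 -0.5254  0.2308] [ 0.4 -0.2  0.3] 0.08549166313368774
[[-0.956, -0.0, 0.294], [-0.294, 0.001, -0.956], [-0.0, -1.0, -0.001]] [-85.2  21.8  74.4   0.   83.9 -12.3]
{'camera_matrix': array([[587.83822563,   0.        , 319.69147618],
       [  0.        , 587.83822563, 230.87654174],
       [  0.        ,   0.        ,   1.        ]]), 'R': array([[ 9.97865833e-01, -6.52968649e-02,  3.12756303e-04],
       [-4.29621970e-02, -6.60139636e-01, -7.49913269e-01],
       [ 4.91734482e-02,  7.48299393e-01, -6.61536085e-01]]), 't': array([-0.52209051,  0.16126896,  0.78646943])}
{'camera_matrix': array([[595.55339243,   0.        , 309.98680791],
       [  0.        , 595.55339243, 243.61131239],
       [  0.        ,   0.        ,   1.        ]]), 'R': array([[-0.00957671, -0.99993203, -0.00665064],
       [-0.98910792,  0.01044956, -0.14682072],
       [ 0.14688024,  0.00517214, -0.98914076]]), 't': array([0.13921488, 0.5595801 , 0.86184677])}
```

View pics/a_side.png

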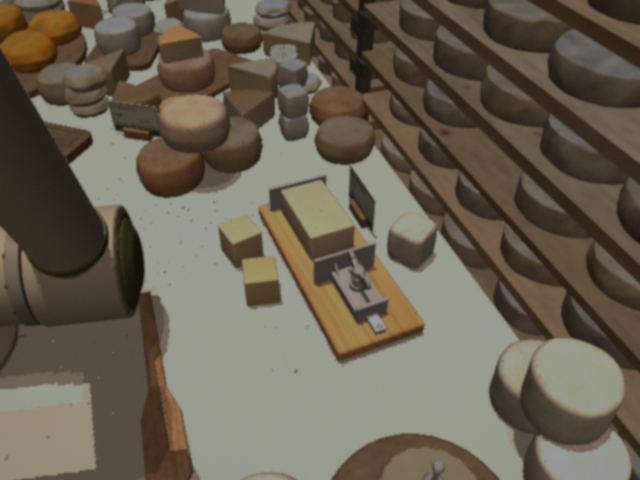

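View pics/a_top.png

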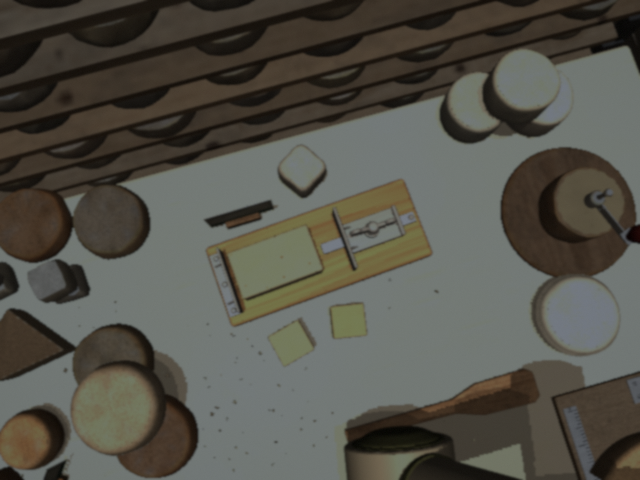

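The top view shows the board from about (207,248) to (432,250). The heel is at left (u≈225), the slab at (275,262), the jaw plate at (345,238) and the wing screw at (373,228). Next I'll measure these.

Run:
```python
from h import *
im=np.load("a_top_im.npy"); d=np.load("a_top.npy"); P=cloud("top",d)
hsv=cv2.cvtColor(im,cv2.COLOR_RGB2HSV)
m=cv2.inRange(hsv,(8,110,60),(28,255,255)); m[:170]=0;m[335:]=0;m[:,:200]=0;m[:,440:]=0
m=cv2.morphologyEx(m,cv2.MORPH_OPEN,np.ones((3,3)))
c=max(cv2.findContours(m,0,1)[0],key=cv2.contourArea)
pts=np.vstack([x for x in cv2.findContours(m,0,1)[0] if cv2.contourArea(x)>150])
W=np.array([ray("top",p[0][0],p[0][1],.024)[:2] for p in pts])
r=cv2.minAreaRect((W*1000).astype(np.float32)); print(r, cv2.boxPoints(r))
# crops
cv2.imwrite("pics/a_zoom.png",cv2.resize(im[170:340,195:445,::-1],None,fx=3.2,fy=3.2,interpolation=cv2.INTER_CUBIC))
s=np.load("a_side_im.npy");cv2.imwrite("pics/a_zoom_s.png",cv2.resize(s[160:370,210:450,::-1],None,fx=2.8,fy=2.8,interpolation=cv2.INTER_CUBIC))
for (u,v) in [(420,235),(275,262),(373,228),(345,238),(390,215),(402,222),(350,322),(292,343),(302,170),(240,212)]: print(u,v,np.round(P[v,u],4))
```

```text
((566.256591796875, 78.55010223388672), (126.47803497314453, 236.00863647460938), 19.32708740234375) [[467.52667  168.97461 ]
 [545.63617  -53.73365 ]
 [664.9865   -11.874405]
 [586.877    210.83386 ]]
420 235 [ 0.5754 -0.037   0.0231]
275 262 [0.5297 0.1847 0.0734]
373 228 [0.5775 0.0412 0.0786]
345 238 [0.564  0.082  0.0736]
390 215 [0.6036 0.0112 0.0431]
402 222 [ 0.5942 -0.0081  0.034 ]
350 322 [0.4423 0.0758 0.0517]
292 343 [0.4127 0.1612 0.0538]
302 170 [0.6719 0.1445 0.0569]
240 212 [0.6095 0.2393 0.0489]
```

View pics/a_zoom.png

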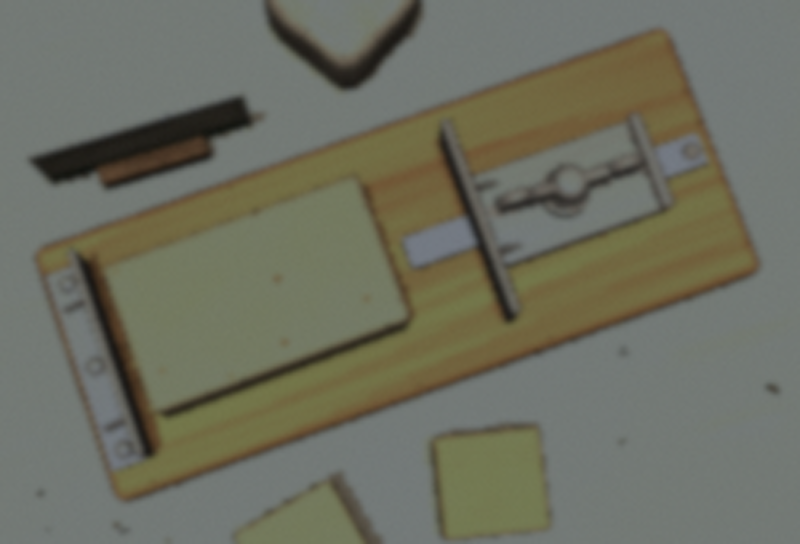

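View pics/a_zoom_s.png

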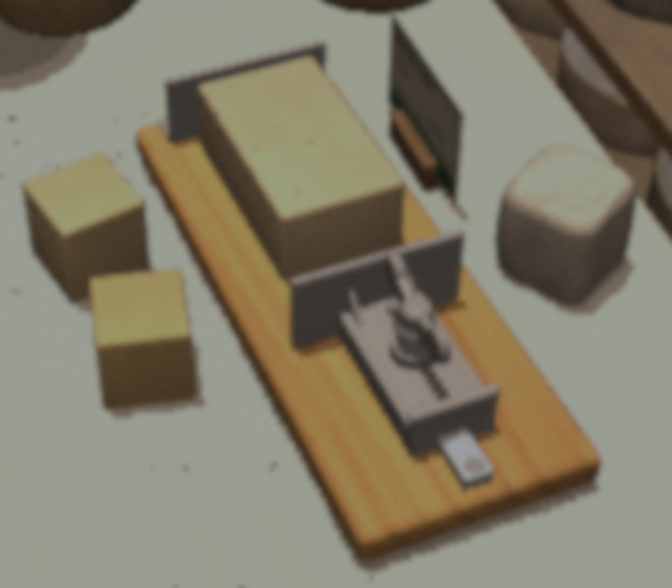

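Run:
```python
from h import *
f=lambda u,v,z: ray("top",195+u/3.2,170+v/3.2,z)
im=np.load("a_top_im.npy"); 
def edge(pts):return np.array([f(*p,.024)[:2] for p in pts])
# long edges and short edges
A=edge([(60,243),(640,36)]); B=edge([(140,493),(740,278)]); C=edge([(42,265),(113,485)]); D=edge([(675,45),(757,255)])
def inter(a,b):
    M=np.array([a[1]-a[0],-(b[1]-b[0])]).T; s=np.linalg.solve(M,b[0]-a[0]); return a[0]+s[0]*(a[1]-a[0])
c=[inter(A,C),inter(A,D),inter(B,D),inter(B,C)]
print(np.round(c,4)); print([round(np.linalg.norm(c[i]-c[(i+1)%4]),4) for i in range(4)])
yd=(c[0]-c[1])+(c[3]-c[2]); yd/=np.linalg.norm(yd); xd=np.array([yd[1],-yd[0]])
ctr=np.mean(c,0); O=ctr+yd*0.005
print("yd",yd,"xd",xd,"O",O,"ang",np.degrees(np.arctan2(-yd[0],yd[1])))
np.save("hold.npy",np.array([O,xd,yd]))
def H(p): q=np.array(p)[:2]-O; return np.round([q@xd*1e3,q@yd*1e3],1)
print("heel top ends",H(f(75,252,.07)),H(f(150,455,.07)))
print("slab top", [H(f(u,v,.072)) for u,v in [(100,266),(357,178),(410,318),(163,410)]])
print("plate top",[H(f(u,v,.073)) for u,v in [(443,124),(510,319),(452,122),(518,317)]])
print("lip top",[H(f(u,v,.055)) for u,v in [(640,118),(668,207)]])
print("hub",[H(f(568,182,z)) for z in (.065,.07,.075,.078)], "wings",[H(f(u,v,.082)) for u,v in [(498,205),(640,162)]])
d=np.load("a_top.npy");P=cloud("top",d)
for v in range(218,240,2): print(v,[ (int(P[v,u,2]*1000) if d[v,u]>0 else 0) for u in range(344,406,3)])
```

```text
[[ 0.5577  0.2935]
 [ 0.666  -0.0145]
 [ 0.5449 -0.0563]
 [ 0.4377  0.2534]]
[np.float64(0.3265), np.float64(0.1281), np.float64(0.3277), np.float64(0.1266)]
yd [-0.32940964  0.9441871 ] xd [0.9441871  0.32940964] O [0.549923   0.12374048] ang 19.232947060648776
heel top ends [ 48.1 136. ] [-51.2 133.4]
slab top [array([ 37.7, 127.1]), array([36.3,  2.7]), array([-32.8,   1.8]), array([-34.2, 121.2])]
plate top [array([ 46.4, -43.2]), array([-48.8, -40.7]), array([ 45.9, -47.4]), array([-49.1, -44.5])]
lip top [array([  21. , -133.2]), array([ -23.1, -130.3])]
hub [array([  2.5, -89. ]), array([  1.8, -88.3]), array([  1.2, -87.5]), array([  0.8, -87. ])] wings [array([  1.1, -52.8]), array([  -2.2, -120.5])]
218 [25, 26, 25, 25, 23, 24, 44, 45, 47, 41, 43, 43, 42, 45, 43, 45, 84, 80, 54, 32, 34]
220 [26, 23, 25, 25, 44, 45, 45, 43, 44, 45, 45, 44, 42, 46, 81, 85, 85, 79, 56, 30, 33]
222 [24, 22, 43, 46, 45, 46, 43, 43, 65, 79, 80, 44, 77, 81, 82, 85, 80, 41, 53, 30, 30]
224 [42, 44, 42, 45, 45, 44, 42, 51, 75, 78, 82, 80, 78, 81, 79, 44, 46, 44, 56, 56, 32]
226 [44, 48, 45, 45, 43, 43, 44, 66, 79, 80, 80, 76, 78, 46, 45, 48, 42, 45, 54, 57, 24]
228 [52, 45, 45, 43, 44, 85, 78, 79, 77, 77, 79, 77, 47, 44, 45, 44, 45, 41, 43, 55, 26]
230 [43, 44, 43, 83, 84, 85, 79, 77, 74, 78, 78, 66, 42, 45, 42, 44, 43, 44, 46, 56, 24]
232 [73, 46, 82, 85, 84, 80, 71, 51, 66, 75, 73, 52, 44, 41, 47, 44, 45, 44, 45, 53, 54]
234 [73, 42, 78, 80, 44, 43, 45, 50, 50, 64, 65, 42, 43, 46, 45, 43, 45, 45, 39, 53, 56]
236 [75, 45, 45, 42, 43, 44, 47, 41, 51, 51, 51, 43, 44, 44, 42, 43, 43, 45, 42, 23, 25]
238 [70, 41, 45, 44, 44, 44, 40, 43, 42, 45, 45, 41, 45, 43, 43, 44, 43, 25, 24, 21, 27]
```

Run:
```python
from h import *
O,xd,yd=np.load("hold.npy")
for n in("top","side"):
    P=cloud(n,np.load(f"a_{n}.npy")); 
    ok=(P[...,2]>.10)&(P[...,0]>.1)&(P[...,0]<.8)&(P[...,1]<.3)&(P[...,1]>-.7)
    Q=P[ok]; cells={}
    for p in Q: 
        k=(int(p[0]*20),int(np.floor(p[1]*20))); cells[k]=max(cells.get(k,0),p[2])
    print(n,{(k[0]/20,k[1]/20):round(float(v),2) for k,v in sorted(cells.items())})
for y in (-.170,-.136-.0145): print(O+yd*y)
```

```text
top {(0.2, 0.05): 0.17, (0.25, -0.1): 0.33, (0.25, -0.05): 0.33, (0.25, 0.0): 0.26, (0.25, 0.05): 0.2, (0.3, -0.05): 0.17, (0.3, 0.0): 0.17, (0.5, -0.35): 0.15, (0.5, -0.3): 0.15, (0.55, -0.35): 0.16, (0.55, -0.3): 0.15, (0.6, -0.3): 0.15, (0.7, -0.25): 0.14, (0.7, -0.2): 0.14, (0.7, -0.15): 0.14, (0.75, -0.25): 0.14, (0.75, -0.2): 0.14, (0.75, -0.15): 0.14}
side {(0.1, -0.1): 0.11, (0.1, -0.05): 0.12, (0.15, -0.1): 0.16, (0.15, -0.05): 0.2, (0.15, 0.0): 0.2, (0.2, -0.15): 0.34, (0.2, -0.1): 0.32, (0.2, -0.05): 0.21, (0.25, -0.15): 0.46, (0.25, -0.1): 0.46, (0.25, -0.05): 0.35, (0.25, 0.0): 0.23, (0.25, 0.05): 0.2, (0.3, -0.05): 0.16, (0.3, 0.0): 0.16, (0.6, -0.3): 0.15, (0.7, -0.25): 0.14, (0.7, -0.2): 0.14, (0.7, -0.15): 0.13, (0.75, -0.25): 0.14, (0.75, -0.2): 0.14, (0.75, -0.15): 0.14}
[ 0.60592264 -0.03677133]
[ 0.59949915 -0.01835968]
```

```bash
python3 -m pendant '[[[0.74,0.81,0],0,0],[[0.74,0.81,0],0,0],[[0.74,0.81,0],0,0],[[0.74,0.81,0],0,0],[[0.74,0.81,0],0,0],[[0.74,0.81,0],0,0],[[0.74,0.81,0],0,0],[[0.74,0.81,0],0,0],[[0.74,0.81,0],0,0],[[0.74,0.81,0],0,0],[[0.74,0.81,0],0,0],[[0.74,0.81,0],0,0]]'
```

```text
time_s: 1.1
position: [0.4291, -0.2325, 0.2311]
tool_rot: [[-0.956, -0.0, 0.294], [-0.294, 0.0, -0.956], [0.0, -1.0, -0.0]]
ft_force: [-0.2, -0.6, 0.4]
grip_width: 0.0
```

```bash
python3 -m pendant '[[[0.74,0.82,0],0.21,0],[[0.74,0.82,0],0.21,0],[[0.74,0.82,0],0,0],[[0.74,0.82,0],0,0],[[0.74,0.82,0],0,0],[[0.74,0.82,0],0,0],[[0.74,0.82,0],0,0],[[0.74,0.82,0],0,0],[[0,0,-0.5],0,0],[[0,0,-1],0,0],[[0,0,-1],0,0],[[0,0,-1],0,0]]'
python3 - <<'E'
from h import *
st()
E
```

```text
time_s: 2.1
position: [0.6057, -0.0368, 0.1249]
tool_rot: [[-0.944, -0.0, 0.33], [-0.33, 0.0, -0.944], [0.0, -1.0, -0.0]]
ft_force: [0.2, -0.1, -1.3]
grip_width: -0.0002
2.1 [ 0.6057 -0.0368  0.1249] [ 0.2 -0.1 -1.3] -0.00021803583985765526
[[-0.944, -0.0, 0.33], [-0.33, 0.0, -0.944], [0.0, -1.0, -0.0]] [-14.6  32.6  74.2   0.   73.2  56.1]
```

```bash
python3 -m pendant '[[[0,0,-0.9],0,0],[[0,0,-0.9],0,0],[[0,0,-0.7],0,0],[[0,0,-0.35],0,0],[[0,0,0],0,0]]'
python3 - <<'E'
from h import *
cap("b")
im=np.load("b_top_im.npy");cv2.imwrite("pics/b_zoom.png",cv2.resize(im[170:340,195:445,::-1],None,fx=3.2,fy=3.2))
s=np.load("b_side_im.npy");cv2.imwrite("pics/b_zoom_s.png",cv2.resize(s[160:370,210:450,::-1],None,fx=2.8,fy=2.8))
E
```

```text
time_s: 2.52
position: [0.6047, -0.037, 0.0385]
tool_rot: [[-0.944, -0.005, 0.329], [-0.329, 0.001, -0.944], [0.004, -1.0, -0.003]]
ft_force: [0.1, 0.2, 0.5]
grip_width: 0.0
```

View pics/b_zoom_s.png

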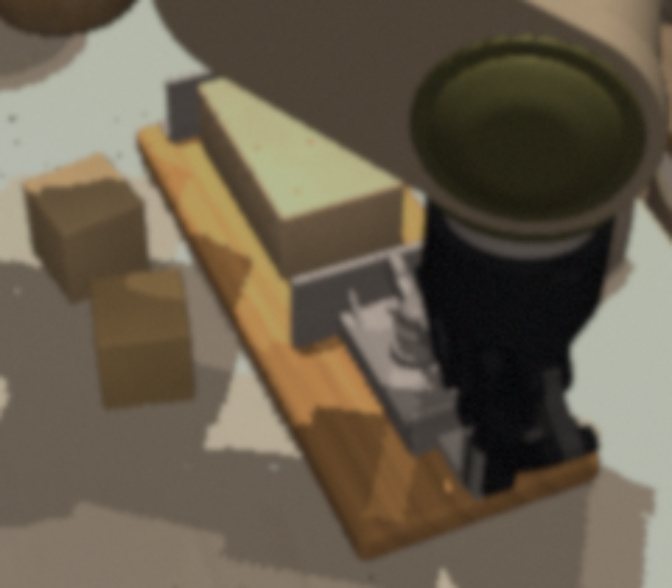

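View pics/b_zoom.png

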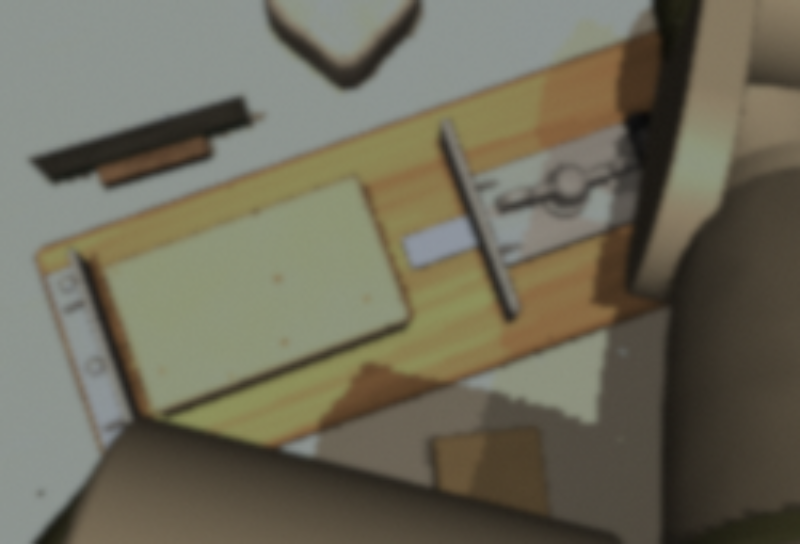

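```bash
python3 -m pendant '[[[-0.05,0.16,0],0,0],[[-0.11,0.315,0],0,0],[[-0.11,0.315,0],0,0],[[-0.11,0.315,0],0,0],[[-0.055,0.157,0],0,0]]'; python3 -m pendant '[[[-0.055,0.157,0],0,0],[[-0.055,0.157,0],0,0]]'
```

```text
time_s: 3.03
position: [0.5929, 0.0019, 0.0418]
tool_rot: [[-0.944, 0.002, 0.33], [-0.33, -0.001, -0.944], [-0.001, -1.0, 0.001]]
ft_force: [0.9, -5.0, 3.8]
grip_width: -0.0002
time_s: 3.2
position: [0.5899, 0.0103, 0.0416]
tool_rot: [[-0.944, 0.002, 0.33], [-0.33, -0.001, -0.944], [-0.001, -1.0, 0.001]]
ft_force: [1.5, -4.6, 6.7]
grip_width: -0.0001
```

```bash
python3 -m pendant '[[[0,0,0.08],0,0],[[-0.055,0.157,0],0,0],[[-0.055,0.157,0],0,0]]'
python3 - <<'E'
from h import *
O,xd,yd=np.load("hold.npy")
st(); q=env.observe()["position"][:2]-O; print(q@xd,q@yd)
cap("c")
im=np.load("c_top_im.npy");cv2.imwrite("pics/c_zoom.png",cv2.resize(im[170:340,195:445,::-1],None,fx=3.2,fy=3.2))
s=np.load("c_side_im.npy");cv2.imwrite("pics/c_zoom_s.png",cv2.resize(s[160:370,210:450,::-1],None,fx=2.8,fy=2.8))
E
```

```text
time_s: 3.45
position: [0.5864, 0.0193, 0.0435]
tool_rot: [[-0.944, 0.001, 0.329], [-0.329, -0.001, -0.944], [-0.0, -1.0, 0.001]]
ft_force: [0.3, -4.1, 3.7]
grip_width: 0.0002
3.45 [0.5864 0.0193 0.0435] [ 0.3 -4.1  3.7] 0.0002480693992241581
[[-0.944, 0.001, 0.329], [-0.329, -0.001, -0.944], [-0.0, -1.0, 0.001]] [-9.7 36.4 82.8 -0.  60.7 61.2]
1.396933755480557e-05 -0.11057742716277118
```

View pics/c_zoom_s.png

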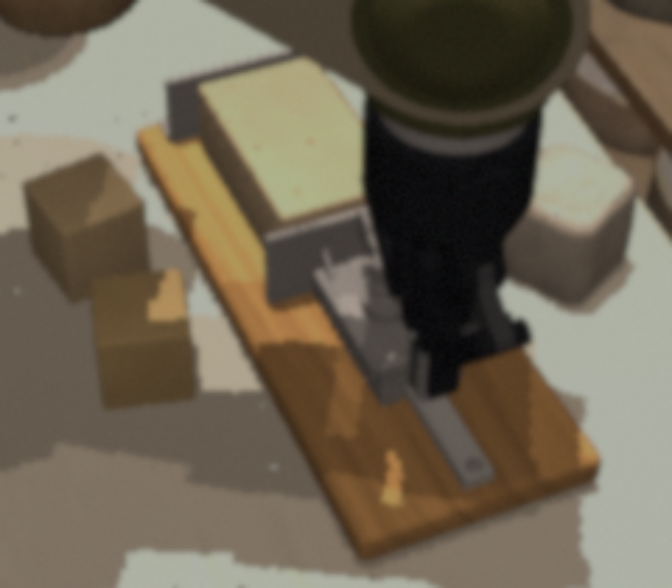

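View pics/c_zoom.png

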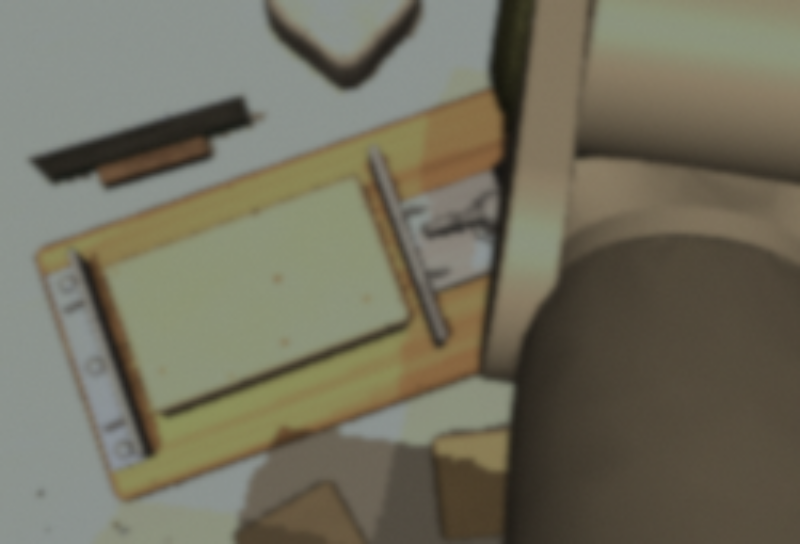

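```bash
cat >> h.py <<'E'
O,xd,yd=np.load("hold.npy")
def H(p): q=np.array(p)[:2]-O; return np.round([q@xd*1e3,q@yd*1e3],1)
def f(u,v,z): return ray("top",195+u/3.2,170+v/3.2,z)
E
python3 - <<'E'
from h import *
print([H(f(u,v,.073)) for u,v in [(370,150),(436,345)]],[H(f(u,v,.072)) for u,v in [(100,266),(357,178),(410,318),(163,410)]])
E
```

```text
[array([46.4, -7.3]), array([-48.5,  -5. ])] [array([ 37.7, 127.1]), array([36.3,  2.7]), array([-32.8,   1.8]), array([-34.2, 121.2])]
```

```bash
python3 -m pendant '[[[-0.033,0.095,0],0,0],[[-0.033,0.095,0],0,0],[[-0.033,0.095,0],0,0],[[-0.033,0.095,0],0,0]]';python3 -m pendant '[[[-0.011,0.032,0],0,0],[[-0.011,0.032,0],0,0]]'; python3 -m pendant '[[[-0.011,0.032,0],0,0]]'
```

```text
time_s: 3.88
position: [0.5824, 0.0307, 0.0433]
tool_rot: [[-0.944, 0.001, 0.329], [-0.329, -0.001, -0.944], [-0.0, -1.0, 0.001]]
ft_force: [1.0, -6.1, 3.0]
grip_width: -0.0003
time_s: 4.05
position: [0.5818, 0.0325, 0.0433]
tool_rot: [[-0.944, 0.001, 0.329], [-0.329, -0.001, -0.944], [-0.0, -1.0, 0.001]]
ft_force: [1.4, -6.7, 2.4]
grip_width: 0.0001
time_s: 4.13
position: [0.5815, 0.0334, 0.0433]
tool_rot: [[-0.944, 0.001, 0.329], [-0.329, -0.001, -0.944], [-0.0, -1.0, 0.001]]
ft_force: [1.0, -6.8, 3.2]
grip_width: -0.0001
```

```bash
for i in 1 2; do :; done; python3 -m pendant '[[[-0.011,0.032,0],0,0]]'; python3 -m pendant '[[[-0.011,0.032,0],0,0]]'
```

```text
time_s: 4.22
position: [0.5812, 0.0343, 0.0433]
tool_rot: [[-0.944, 0.001, 0.329], [-0.329, -0.001, -0.944], [-0.0, -1.0, 0.001]]
ft_force: [1.0, -6.7, 3.4]
grip_width: -0.0002
time_s: 4.3
position: [0.5808, 0.0353, 0.0433]
tool_rot: [[-0.944, 0.001, 0.329], [-0.329, -0.001, -0.944], [-0.0, -1.0, 0.001]]
ft_force: [1.0, -7.5, 3.0]
grip_width: -0.0004
```

```bash
python3 -m pendant '[[[-0.011,0.032,0],0,0]]'
python3 - <<'E'
from h import *
cap("d"); print(H(env.observe()["position"]))
im=np.load("d_top_im.npy");cv2.imwrite("pics/d_zoom.png",cv2.resize(im[170:340,195:445,::-1],None,fx=3.2,fy=3.2))
E
```

```text
time_s: 4.38
position: [0.5805, 0.0362, 0.0433]
tool_rot: [[-0.944, 0.001, 0.329], [-0.329, -0.001, -0.944], [-0.0, -1.0, 0.001]]
ft_force: [1.8, -6.6, 3.6]
grip_width: 0.0002
[  0.  -92.5]
```

View pics/d_zoom.png

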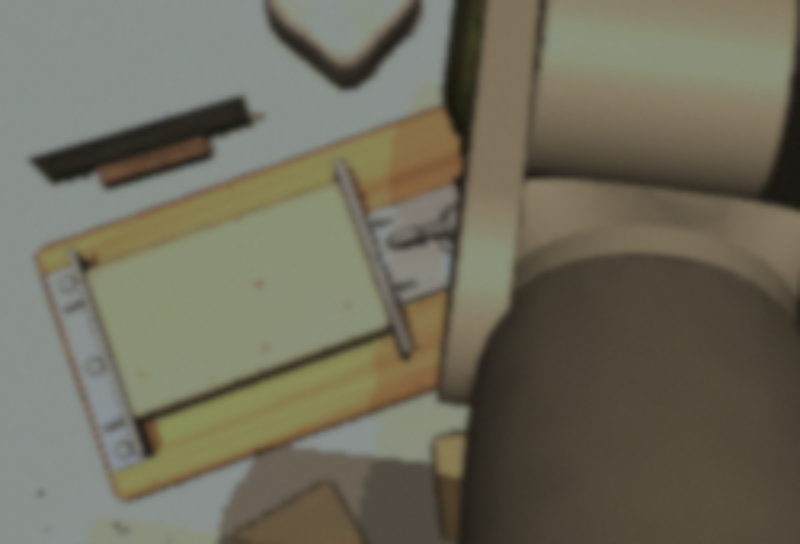

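```bash
python3 -m pendant '[[[-0.011,0.032,0],0,0]]'; python3 -m pendant '[[[-0.008,0.022,0],0,0]]'
```

```text
time_s: 4.57
position: [0.5802, 0.037, 0.0433]
tool_rot: [[-0.944, 0.001, 0.329], [-0.329, -0.001, -0.944], [-0.0, -1.0, 0.001]]
ft_force: [1.5, -10.4, 2.7]
grip_width: -0.0
time_s: 4.65
position: [0.5802, 0.0371, 0.0433]
tool_rot: [[-0.944, 0.001, 0.329], [-0.329, -0.003, -0.944], [-0.0, -1.0, 0.003]]
ft_force: [1.4, -12.8, 1.4]
grip_width: -0.0001
```

```bash
python3 -m pendant '[[[-0.006,0.016,0],0,0],[[0,0,0],0,0],[[0,0,0],0,0],[[0,0,0],0,0]]'
```

```text
time_s: 4.98
position: [0.5802, 0.037, 0.0433]
tool_rot: [[-0.944, 0.001, 0.329], [-0.329, -0.003, -0.944], [-0.0, -1.0, 0.003]]
ft_force: [2.1, -12.4, 1.7]
grip_width: -0.0003
```

```bash
python3 -m pendant '[[[0.04,-0.12,0],0,0],[[0.11,-0.315,0],0,0],[[0.11,-0.315,0.2],0,0],[[0.22,-0.63,0.5],1,0],[[0.22,-0.63,0.5],1,0.42],[[0.22,-0.63,0.7],1,0.42],[[0.22,-0.63,0.8],1,0.42],[[0.1,-0.3,0.6],1,0.42],[[0,0,0.3],1,0.42],[[0,0,0],1,0.42],[[0,0,0],1,0.42],[[0,0,0],1,0.42]]'
python3 - <<'E'
from h import *
cap("e"); st()
im=np.load("e_top_im.npy");cv2.imwrite("pics/e_zoom.png",cv2.resize(im[170:340,195:445,::-1],None,fx=3.2,fy=3.2,interpolation=cv2.INTER_CUBIC))
s=np.load("e_side_im.npy");cv2.imwrite("pics/e_zoom_s.png",cv2.resize(s[160:370,210:450,::-1],None,fx=2.8,fy=2.8,interpolation=cv2.INTER_CUBIC))
E
```

```text
time_s: 5.98
position: [0.6167, -0.0688, 0.1515]
tool_rot: [[-0.431, -0.0, 0.902], [-0.902, 0.001, -0.431], [-0.001, -1.0, -0.0]]
ft_force: [0.2, 0.2, -0.4]
grip_width: 0.0361
6.0833 [ 0.6167 -0.0686  0.1513] [-0.1 -0.1 -0.1] 0.035758825951229076
[[-0.434, -0.0, 0.901], [-0.901, 0.001, -0.434], [-0.0, -1.0, -0.001]] [-17.3  32.4  69.7   0.   77.9   8.5]
```

View pics/e_zoom_s.png

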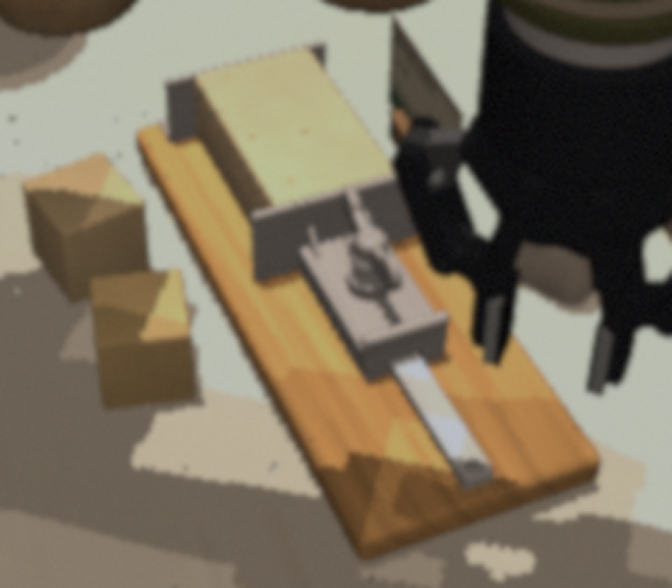

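View pics/e_zoom.png

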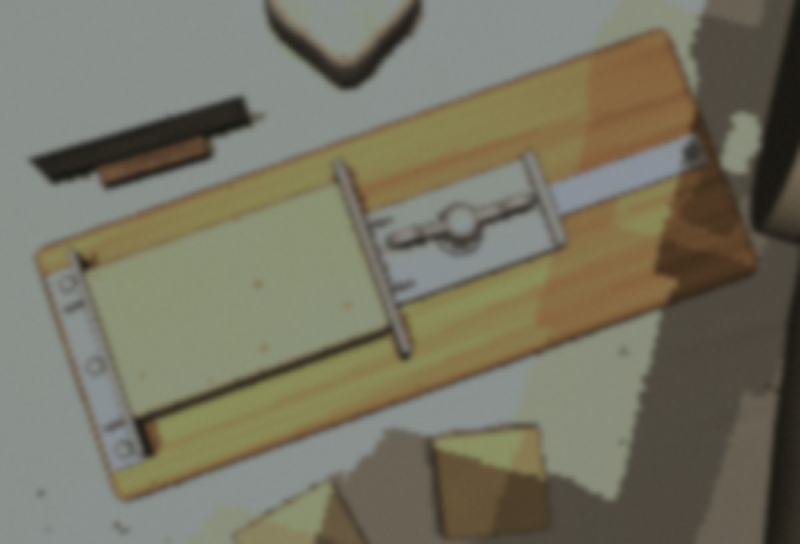

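Run:
```python
from h import *
print("hub",f(463,222,.078),H(f(463,222,.078)))
a,b=f(390,244,.082),f(536,201,.082); print("wing mid",(a+b)/2,H((a+b)/2),"dir",H(a)-H(b))
print("plate",[H(f(u,v,.073)) for u,v in [(337,163),(403,357)]],"lip",[H(f(u,v,.055)) for u,v in [(532,155),(562,247)]])
print("slab",[H(f(u,v,.072)) for u,v in [(85,270),(333,182),(390,328),(137,416)]])
h=O+yd*-.036; print("nominal",h)
# side triangulate hub: zoom side (368,275)->
u,v=210+372/2.8,160+272/2.8; print("side",H(ray("side",u,v,.078)), "pix of nominal",(pix("side",[*h,.078])-[210,160])*2.8,(pix("top",[*h,.078])-[195,170])*3.2)
```

```text
hub [0.561355   0.09005788 0.078     ] [ -0.3 -35.6]
wing mid [0.56051828 0.09019581 0.082     ] [ -1.  -35.2] dir [ 3.9 69. ]
plate [array([45.8,  9. ]), array([-48.5,  10.9])] lip [array([ 21.6, -79.2]), array([-24. , -77.1])]
slab [array([ 38.3, 134.1]), array([38.3, 13.7]), array([-34. ,  11.9]), array([-32.8, 133.1])]
nominal [0.56178175 0.08974974]
side [-10.6 -59.1] pix of nominal [371.92286874 236.92797256] [463.66108736 221.06676771]
```

Run:
```python
from h import *
s=np.load("e_side_im.npy");cv2.imwrite("pics/e_hub.png",cv2.resize(s[215:305,300:390,::-1],None,fx=6.5,fy=6.5,interpolation=cv2.INTER_CUBIC))
```

```text
(no output)
```

View pics/e_hub.png

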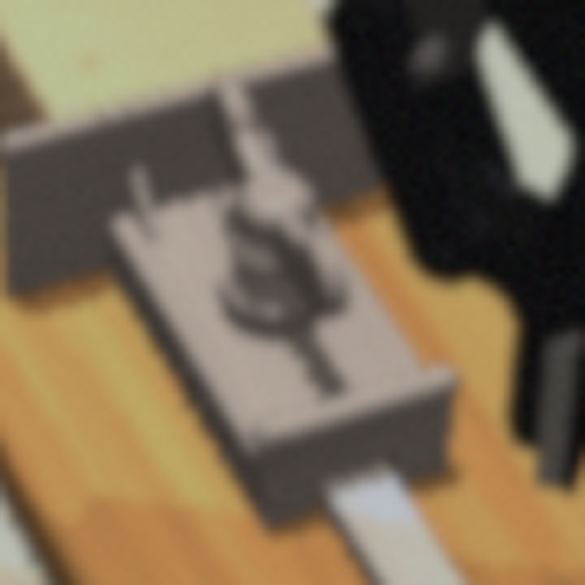

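```bash
python3 -m pendant '[[[-0.184,0.53,0],1,0.45],[[-0.184,0.53,0],1,0.45],[[-0.184,0.53,0],1,0.45],[[-0.184,0.53,0],1,0.45],[[-0.184,0.53,0],1,0.45],[[-0.184,0.53,0],1,0.45],[[-0.184,0.53,0],1,0.45],[[-0.184,0.53,0],1,0.45],[[-0.184,0.53,0],1,0.45],[[-0.184,0.53,0],1,0.45],[[0,0,0],1,0.45],[[0,0,0],1,0.45]]';python3 -m pendant '[[[0,0,0],1,0.45],[[0,0,0],1,0.45],[[0,0,0],1,0.45],[[0,0,0],1,0.45],[[0,0,0],1,0.45],[[0,0,0],1,0.45],[[0,0,0],1,0.45],[[0,0,0],1,0.45],[[0,0,0],1,0.45],[[0,0,0],1,0.45],[[0,0,0],1,0.45],[[0,0,0],1,0.45]]';python3 -m pendant '[[[0,0,0],1,0.45],[[0,0,0],1,0.45],[[0,0,0],1,0.45],[[0,0,0],1,0.45],[[0,0,0],1,0.45],[[0,0,0],1,0.45],[[0,0,0],1,0.45],[[0,0,0],1,0.45],[[0,0,0],1,0.45],[[0,0,0],1,0.45],[[0,0,-0.8],1,0.45],[[0,0,-0.8],1,0.45]]'
python3 - <<'E'
from h import *
st(); cap("g")
s=np.load("g_side_im.npy");cv2.imwrite("pics/g_zoom_s.png",cv2.resize(s[160:370,210:450,::-1],None,fx=2.8,fy=2.8,interpolation=cv2.INTER_CUBIC))
E
```

```text
time_s: 7.08
position: [0.5612, 0.0914, 0.1514]
tool_rot: [[0.564, -0.0, 0.825], [-0.825, 0.0, 0.564], [-0.001, -1.0, -0.0]]
ft_force: [0.4, -0.3, 0.7]
grip_width: 0.0385
time_s: 8.08
position: [0.5616, 0.0905, 0.1513]
tool_rot: [[0.997, -0.0, -0.075], [0.075, 0.0, 0.997], [-0.0, -1.0, 0.0]]
ft_force: [0.7, -0.6, 0.0]
grip_width: 0.0384
time_s: 9.08
position: [0.5623, 0.0905, 0.1038]
tool_rot: [[0.434, 0.003, -0.901], [0.901, 0.0, 0.434], [0.002, -1.0, -0.003]]
ft_force: [-0.0, 0.1, -2.0]
grip_width: 0.0386
9.0833 [0.5623 0.0905 0.1038] [-0.   0.1 -2. ] 0.03859725746440067
[[0.434, 0.003, -0.901], [0.901, 0.0, 0.434], [0.002, -1.0, -0.003]] [  -2.8   30.6   82.3    0.    67.  -157.1]
```

View pics/g_zoom_s.png

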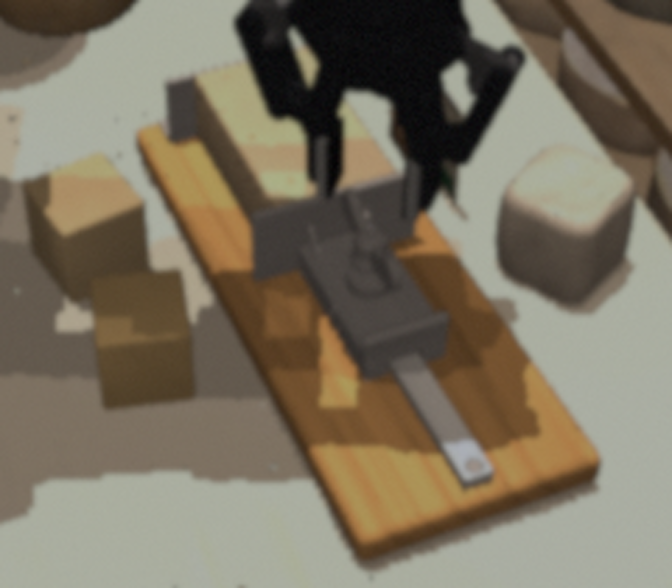

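```bash
python3 -m pendant '[[[-0.02,-0.02,-0.4],0,0.45],[[0,0,-0.4],0,0.45],[[0,0,-0.3],0,0.45],[[0,0,-0.1],0,0.45],[[0,0,0],0,0.45]]'
python3 - <<'E'
from h import *
st(); cap("i")
s=np.load("i_side_im.npy");cv2.imwrite("pics/i_zoom_s.png",cv2.resize(s[200:320,270:410,::-1],None,fx=5,fy=5,interpolation=cv2.INTER_CUBIC))
E
```

```text
time_s: 9.6
position: [0.561, 0.09, 0.0673]
tool_rot: [[0.437, -0.001, -0.9], [0.9, 0.0, 0.437], [-0.0, -1.0, 0.001]]
ft_force: [-0.5, 0.9, -0.1]
grip_width: 0.0384
9.6 [0.561  0.09   0.0673] [-0.5  0.9 -0.1] 0.03838432318244711
[[0.437, -0.001, -0.9], [0.9, 0.0, 0.437], [-0.0, -1.0, 0.001]] [  -2.8   33.2   84.7    0.    62.2 -156.9]
```

View pics/i_zoom_s.png

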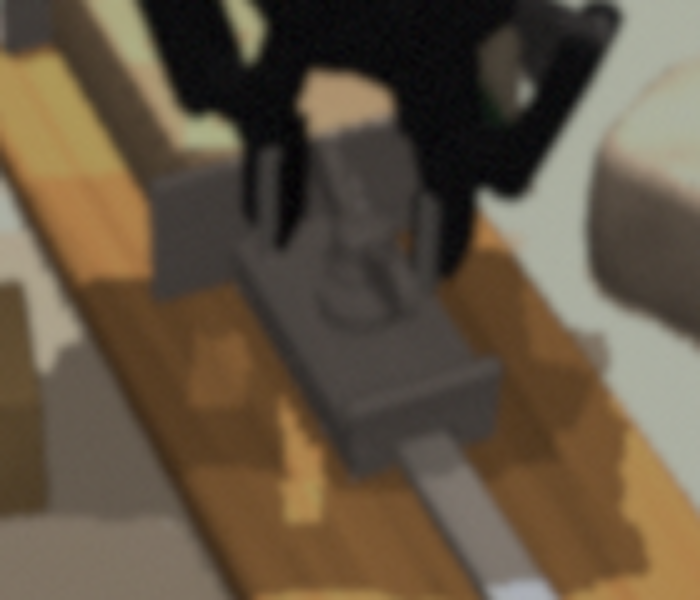

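```bash
python3 -m pendant '[[[0,0,0],-0.5,0.45],[[0,0,0],-1,0.45],[[0,0,0],-1,0.45],[[0,0,0],-1,0.45]]';python3 -m pendant '[[[0,0,0],-1,0.45],[[0,0,0],-1,0.45],[[0,0,0],-1,0.45],[[0,0,0],-1,0.45]]'
python3 - <<'E'
from h import *
st(); print(env.observe()["wrist_torque"]); cap("j")
s=np.load("j_side_im.npy");cv2.imwrite("pics/j_zoom_s.png",cv2.resize(s[200:320,270:410,::-1],None,fx=5,fy=5,interpolation=cv2.INTER_CUBIC))
E
```

```text
time_s: 10.03
position: [0.5617, 0.0902, 0.0682]
tool_rot: [[0.689, 0.002, -0.725], [0.725, 0.0, 0.689], [0.002, -1.0, -0.001]]
ft_force: [2.0, 2.0, -0.8]
grip_width: 0.0383
time_s: 10.37
position: [0.5618, 0.0902, 0.0682]
tool_rot: [[0.895, 0.002, -0.445], [0.445, 0.0, 0.895], [0.002, -1.0, -0.001]]
ft_force: [1.9, 1.0, -1.1]
grip_width: 0.0388
10.3667 [0.5618 0.0902 0.0682] [ 1.9  1.  -1.1] 0.038770886977472156
[[0.895, 0.002, -0.445], [0.445, 0.0, 0.895], [0.002, -1.0, -0.001]] [  -2.8   33.1   84.6    0.    62.2 -119.2]
[ 0.08668862 -0.28335757 -0.01471332]
```

View pics/j_zoom_s.png

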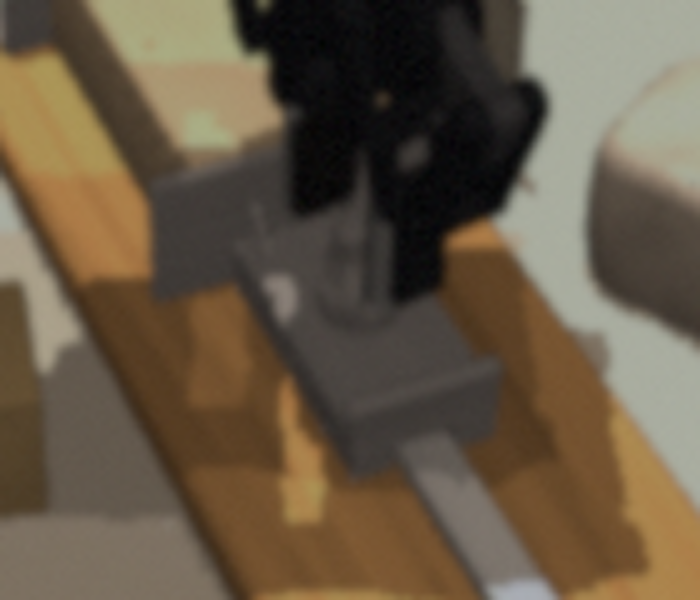

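```bash
python3 -m pendant '[[[0,0,0],-1,0.45],[[0,0,0],-1,0.45],[[0,0,0],-1,0.45],[[0,0,0],-1,0.45],[[0,0,0],-1,0.45],[[0,0,0],-1,0.45],[[0,0,-0.02],-1,0.45],[[0,0,0],-1,0.45]]'
python3 - <<'E'
from h import *
st(); print(env.observe()["wrist_torque"]); cap("k")
s=np.load("k_side_im.npy");cv2.imwrite("pics/k_zoom_s.png",cv2.resize(s[200:320,270:410,::-1],None,fx=5,fy=5,interpolation=cv2.INTER_CUBIC))
E
```

```text
time_s: 11.13
position: [0.5608, 0.0904, 0.0672]
tool_rot: [[0.973, -0.0, 0.231], [-0.231, 0.001, 0.973], [-0.0, -1.0, 0.001]]
ft_force: [-1.4, 2.7, 0.9]
grip_width: 0.0383
11.1333 [0.5608 0.0904 0.0672] [-1.4  2.7  0.9] 0.03827430716938906
[[0.973, -0.0, 0.231], [-0.231, 0.001, 0.973], [-0.0, -1.0, 0.001]] [ -2.8  33.2  84.7   0.   62.1 -79.5]
[0.30938296 0.21967195 0.03791078]
```

View pics/k_zoom_s.png

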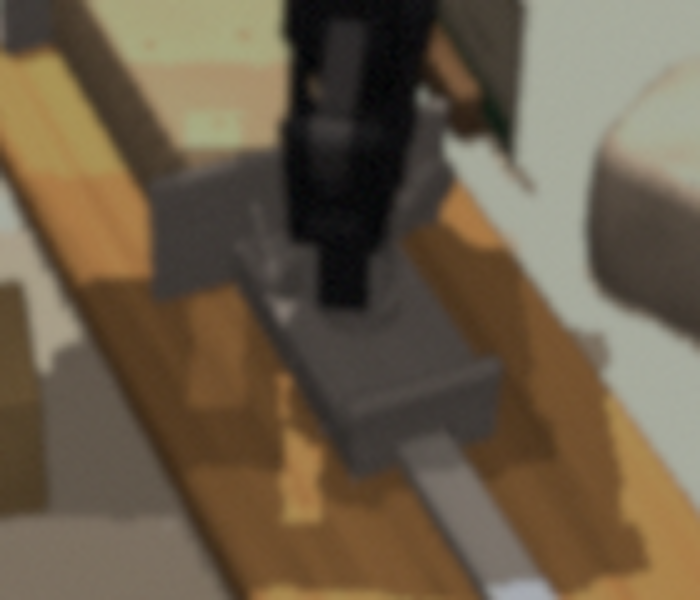

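```bash
python3 -m pendant '[[[0,0,0],-1,0.45],[[0,0,0],-1,0.45],[[0,0,-0.02],-1,0.45],[[0,0,0],-1,0.45],[[0,0,0],-1,0.45],[[0,0,0],-1,0.45],[[0,0,-0.02],-1,0.45],[[0,0,0],-1,0.45]]';  python3 -m pendant '[[[0,0,0],-1,0.45],[[0,0,-0.02],-1,0.45],[[0,0,0],-1,0.45],[[0,0,0],-1,0.45],[[0,0,0],-1,0.45]]'
python3 - <<'E'
from h import *
st(); print(env.observe()["wrist_torque"]); cap("l")
s=np.load("l_side_im.npy");cv2.imwrite("pics/l_zoom_s.png",cv2.resize(s[200:320,270:410,::-1],None,fx=5,fy=5,interpolation=cv2.INTER_CUBIC))
E
```

```text
time_s: 11.9
position: [0.5609, 0.0903, 0.0657]
tool_rot: [[0.598, -0.0, 0.801], [-0.801, 0.0, 0.598], [-0.0, -1.0, 0.0]]
ft_force: [-1.3, 2.1, 0.6]
grip_width: 0.0383
time_s: 12.32
position: [0.5609, 0.0903, 0.0651]
tool_rot: [[0.204, 0.0, 0.979], [-0.979, 0.0, 0.204], [-0.0, -1.0, 0.0]]
ft_force: [0.6, 1.6, -0.1]
grip_width: 0.0386
12.3167 [0.5609 0.0903 0.0651] [ 0.6  1.6 -0.1] 0.038566991874664905
[[0.204, 0.0, 0.979], [-0.979, 0.0, 0.204], [-0.0, -1.0, 0.0]] [ -2.8  33.3  84.8   0.   61.9 -14.6]
[0.37006245 0.0401898  0.03510411]
```

View pics/l_zoom_s.png

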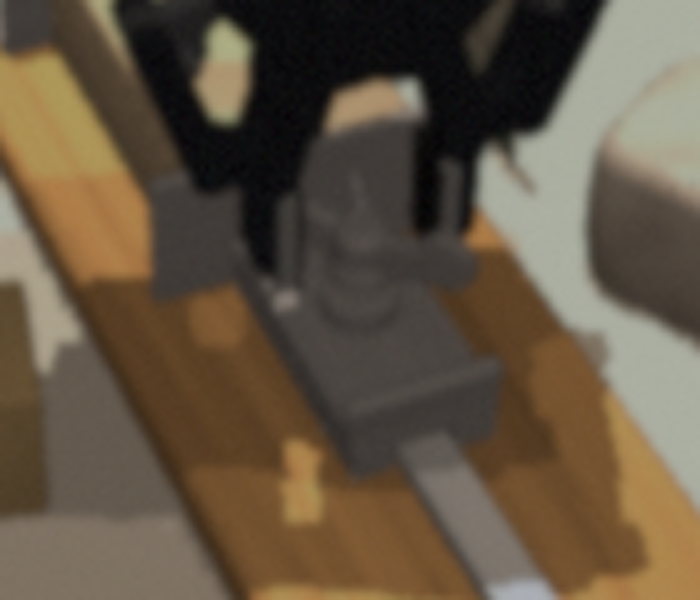

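```bash
python3 -m pendant '[[[0,0,0],-1,0.45],[[0,0,0],-1,0.45],[[0,0,-0.02],-1,0.45],[[0,0,0],-1,0.45],[[0,0,0],-1,0.45],[[0,0,0],-1,0.45],[[0,0,-0.02],-1,0.45],[[0,0,0],-1,0.45],[[0,0,0],-1,0.45],[[0,0,0],-1,0.45],[[0,0,0],-1,0.45],[[0,0,0],-1,0.45]]';  python3 -m pendant '[[[0,0,0],-1,0.45],[[0,0,0],-1,0.45],[[0,0,-0.02],-1,0.45],[[0,0,0],-1,0.45],[[0,0,0],-1,0.45],[[0,0,0],-1,0.45],[[0,0,-0.02],-1,0.45],[[0,0,0],-1,0.45],[[0,0,0],-1,0.45],[[0,0,0],-1,0.45],[[0,0,0],-1,0.45],[[0,0,0],-1,0.45]]'; python3 -m pendant '[[[0,0,0],-1,0.45],[[0,0,0],-1,0.45],[[0,0,-0.02],-1,0.45],[[0,0,0],-1,0.45],[[0,0,0],-1,0.45],[[0,0,0],-1,0.45],[[0,0,-0.02],-1,0.45],[[0,0,0],-1,0.45],[[0,0,0],-1,0.45],[[0,0,0],-1,0.45]]'
python3 - <<'E'
from h import *
st(); print(env.observe()["wrist_torque"]); cap("m")
s=np.load("m_side_im.npy");cv2.imwrite("pics/m_zoom_s.png",cv2.resize(s[200:320,270:410,::-1],None,fx=5,fy=5,interpolation=cv2.INTER_CUBIC))
E
```

```text
time_s: 13.42
position: [0.5615, 0.09, 0.064]
tool_rot: [[-0.745, 0.001, 0.667], [-0.667, -0.0, -0.745], [-0.001, -1.0, 0.001]]
ft_force: [1.5, 1.6, 0.0]
grip_width: 0.0385
time_s: 14.42
position: [0.5607, 0.0902, 0.0625]
tool_rot: [[-0.95, -0.001, -0.312], [0.312, 0.0, -0.95], [0.001, -1.0, 0.0]]
ft_force: [-1.3, 2.4, 0.2]
grip_width: 0.0386
time_s: 15.25
position: [0.5608, 0.0902, 0.0613]
tool_rot: [[-0.372, -0.0, -0.928], [0.928, 0.0, -0.372], [0.0, -1.0, 0.0]]
ft_force: [-1.5, 2.2, -0.7]
grip_width: 0.0383
15.25 [0.5608 0.0902 0.0613] [-1.5  2.2 -0.7] 0.03832026814553202
[[-0.372, -0.0, -0.928], [0.928, 0.0, -0.372], [0.0, -1.0, 0.0]] [ -2.8  33.6  85.    0.   61.4 155.3]
[0.35258128 0.12446209 0.03884118]
```

View pics/m_zoom_s.png

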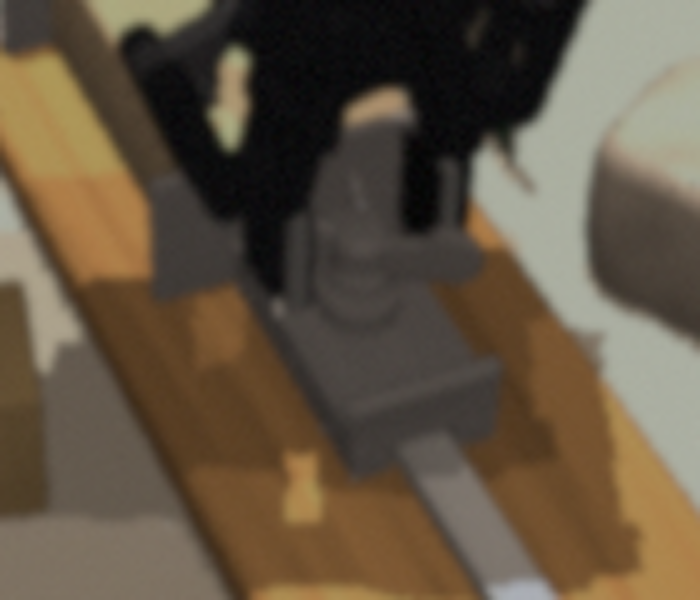

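```bash
python3 -m pendant '[[[0,0,0],1,0.45],[[0,0,0],1,0.45],[[0,0,0.5],0,0.45],[[0,0,0.8],0,0.45],[[0,0,0],1,0.45],[[0,0,0],1,0.45],[[0,0,0],1,0.45],[[0,0,0],1,0.45],[[0,0,0],1,0.45],[[0,0,0],1,0.45],[[0,0,0],1,0.45],[[0,0,0],1,0.45]]';python3 -m pendant '[[[0,0,0],1,0.45],[[0,0,0],1,0.45],[[0,0,0],1,0.45],[[0,0,0],1,0.45],[[0,0,0],1,0.45],[[0,0,0],1,0.45],[[0,0,0],1,0.45],[[0,0,0],1,0.45],[[0,0,0],1,0.45],[[0,0,0],1,0.45],[[0,0,0],1,0.45],[[0,0,0],1,0.45]]';python3 -m pendant '[[[0,0,0],1,0.45],[[0,0,0],1,0.45],[[0,0,0],1,0.45],[[0,0,0],1,0.45],[[0,0,0],1,0.45],[[0,0,0],1,0.45],[[0,0,0],1,0.45],[[0,0,0],1,0.45],[[0,0,0],1,0.45],[[0,0,0],1,0.45],[[0,0,0],1,0.45],[[0,0,0],1,0.45]]'
python3 - <<'E'
from h import *
st(); cap("n")
s=np.load("n_side_im.npy");cv2.imwrite("pics/n_zoom_s.png",cv2.resize(s[200:320,270:410,::-1],None,fx=5,fy=5,interpolation=cv2.INTER_CUBIC))
E
```

```text
time_s: 16.35
position: [0.5611, 0.0897, 0.1004]
tool_rot: [[-0.953, 0.001, -0.303], [0.303, -0.001, -0.953], [-0.001, -1.0, 0.0]]
ft_force: [-0.5, -0.5, -0.6]
grip_width: 0.0386
time_s: 17.35
position: [0.5611, 0.0897, 0.1004]
tool_rot: [[-0.739, 0.0, 0.674], [-0.674, -0.0, -0.739], [0.0, -1.0, 0.001]]
ft_force: [-0.0, 0.4, -0.4]
grip_width: 0.0385
time_s: 18.35
position: [0.5611, 0.0897, 0.1004]
tool_rot: [[0.214, 0.0, 0.977], [-0.977, -0.001, 0.214], [0.001, -1.0, 0.0]]
ft_force: [-0.0, 0.5, 0.3]
grip_width: 0.0382
18.35 [0.5611 0.0897 0.1004] [-0.   0.5  0.3] 0.03822323302152139
[[0.214, 0.0, 0.977], [-0.977, -0.001, 0.214], [0.001, -1.0, 0.0]] [ -2.8  30.8  82.6  -0.   66.6 -15.2]
```

View pics/n_zoom_s.png

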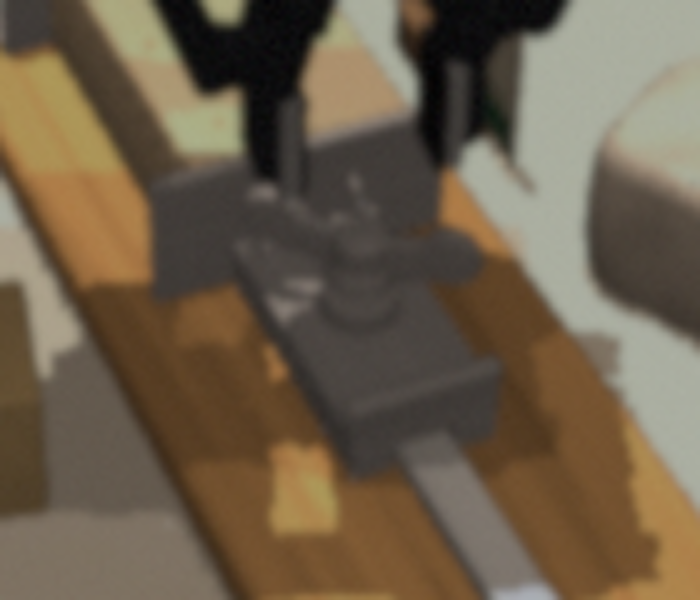

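```bash
python3 -m pendant '[[[0,0,0],1,0.45],[[0,0,0],1,0.45],[[0,0,0],1,0.45],[[0,0,0],1,0.45],[[0,0,0],1,0.45],[[0,0,0],1,0.45],[[0,0,-0.5],0,0.45],[[0,0,-0.5],0,0.45],[[0,0,-0.28],0,0.45],[[0,0,0],0,0.45]]'; python3 -m pendant '[[[0,0,0],-1,0.45],[[0,0,0],-1,0.45],[[0,0,0],-1,0.45],[[0,0,0],-1,0.45],[[0,0,0],-1,0.45],[[0,0,-0.02],-1,0.45],[[0,0,0],-1,0.45],[[0,0,0],-1,0.45]]'
python3 - <<'E'
from h import *
st(); print(env.observe()["wrist_torque"]); cap("o")
s=np.load("o_side_im.npy");cv2.imwrite("pics/o_zoom_s.png",cv2.resize(s[200:320,270:410,::-1],None,fx=5,fy=5,interpolation=cv2.INTER_CUBIC))
E
```

```text
time_s: 19.28
position: [0.5601, 0.0899, 0.0602]
tool_rot: [[0.666, -0.003, 0.746], [-0.746, -0.0, 0.666], [-0.002, -1.0, -0.002]]
ft_force: [-0.3, -0.1, -0.4]
grip_width: 0.0383
time_s: 19.95
position: [0.5613, 0.0904, 0.0621]
tool_rot: [[0.026, 0.001, 1.0], [-1.0, 0.0, 0.026], [-0.0, -1.0, 0.001]]
ft_force: [0.9, 1.9, -0.0]
grip_width: 0.0385
19.95 [0.5613 0.0904 0.0621] [ 0.9  1.9 -0. ] 0.03854544907267726
[[0.026, 0.001, 1.0], [-1.0, 0.0, 0.026], [-0.0, -1.0, 0.001]] [-2.8 33.6 85.   0.  61.4 -4.3]
[ 0.35266282 -0.02539058  0.0408581 ]
```

View pics/o_zoom_s.png

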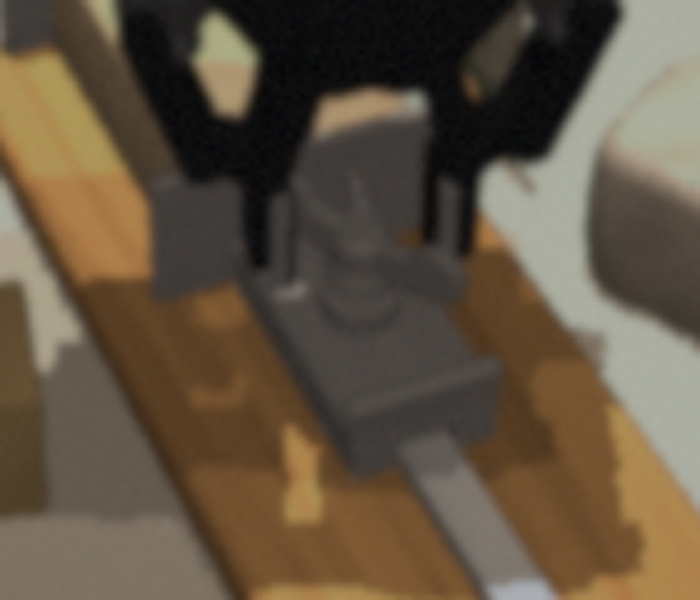

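```bash
t(){ python3 -c "
from rig import env;s=env.observe();import numpy as np;print('TQ',np.round(s['wrist_torque'],3),'q6',round(s['q'][5],1))"; }
python3 -m pendant '[[[0,0,0],-1,0.45],[[0,0,0],-1,0.45],[[0,0,-0.02],-1,0.45],[[0,0,0],-1,0.45],[[0,0,0],-1,0.45],[[0,0,-0.02],-1,0.45]]' | grep -v rot;t; python3 -m pendant '[[[0,0,0],-1,0.45],[[0,0,0],-1,0.45],[[0,0,0],-1,0.45],[[0,0,0],-1,0.45]]'| grep -v rot;t;  python3 -m pendant '[[[0,0,0],-1,0.45],[[0,0,-0.02],-1,0.45],[[0,0,0],-1,0.45],[[0,0,0],-1,0.45]]'| grep -v rot;t; python3 -m pendant '[[[0,0,0],-1,0.45],[[0,0,-0.02],-1,0.45],[[0,0,0],-1,0.45],[[0,0,0],-1,0.45]]'| grep -v rot;t
```

```text
time_s: 20.55
position: [0.5617, 0.0901, 0.0608]
ft_force: [1.9, 2.0, 1.5]
grip_width: 0.0388
TQ [ 0.175 -0.232  0.038] q6 25.5
time_s: 20.88
position: [0.5616, 0.0901, 0.0607]
ft_force: [1.1, 2.5, -0.6]
grip_width: 0.0383
TQ [ 0.239 -0.219  0.068] q6 45.5
time_s: 21.22
position: [0.5616, 0.0899, 0.0601]
ft_force: [1.0, 0.9, 0.7]
grip_width: 0.0384
TQ [ 0.073 -0.115  0.07 ] q6 65.5
time_s: 21.55
position: [0.5609, 0.0901, 0.0593]
ft_force: [-1.2, 0.9, 1.1]
grip_width: 0.0385
TQ [0.361 0.224 0.014] q6 85.5
```

```bash
t(){ python3 -c "
from rig import env;s=env.observe();import numpy as np;print('TQ',np.round(s['wrist_torque'],3),'q6',round(s['q'][5],1))"; }
python3 -m pendant '[[[0,0,0],-1,0.45],[[0,0,-0.02],-1,0.45],[[0,0,0],-1,0.45],[[0,0,0],-1,0.45]]' | grep -v rot;t; python3 -m pendant '[[[0,0,0],-1,0.45],[[0,0,0],-1,0.45],[[0,0,0],-1,0.45],[[0,0,0],-1,0.45]]'| grep -v rot;t;  python3 -m pendant '[[[0,0,0],-1,0.45],[[0,0,-0.02],-1,0.45],[[0,0,0],-1,0.45],[[0,0,0],-1,0.45]]'| grep -v rot;t; python3 -m pendant '[[[0,0,0],-1,0.45],[[0,0,0],0,0.45]]'| grep -v rot;t;python3 - <<'E'
from h import *
cap("p")
s=np.load("p_side_im.npy");cv2.imwrite("pics/p_zoom_s.png",cv2.resize(s[200:320,270:410,::-1],None,fx=5,fy=5,interpolation=cv2.INTER_CUBIC))
E
```

```text
time_s: 21.88
position: [0.5609, 0.0902, 0.0587]
ft_force: [-1.6, 1.7, 0.8]
grip_width: 0.0387
TQ [0.277 0.246 0.018] q6 105.5
time_s: 22.22
position: [0.5605, 0.0902, 0.0586]
ft_force: [-1.7, 1.5, 0.3]
grip_width: 0.0385
TQ [0.272 0.343 0.083] q6 125.5
time_s: 22.55
position: [0.5606, 0.0905, 0.058]
ft_force: [-1.2, 3.8, 0.4]
grip_width: 0.0383
TQ [0.562 0.206 0.071] q6 145.5
time_s: 22.72
position: [0.5608, 0.0904, 0.0579]
ft_force: [-0.8, 2.4, 0.5]
grip_width: 0.0386
TQ [0.302 0.123 0.084] q6 150.5
```

View pics/p_zoom_s.png

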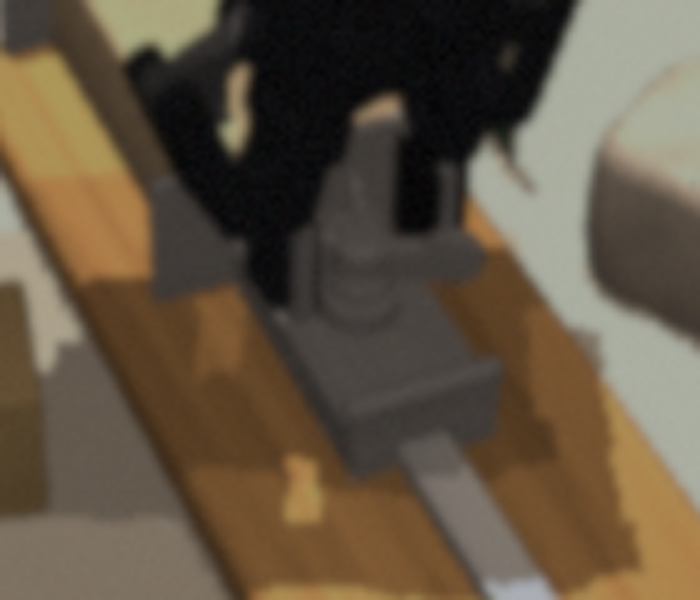

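```bash
python3 -m pendant '[[[0,0,0],1,0.45],[[0,0,0],1,0.45],[[0,0,0.5],0,0.45],[[0,0,0.8],0,0.45],[[0,0,0.3],1,0.45],[[0,0,0],1,0.45],[[0,0,0],1,0.45],[[0,0,0],1,0.45],[[0,0,0],1,0.45],[[0,0,0],1,0.45],[[0,0,0],1,0.45],[[0,0,0],1,0.45]]';python3 -m pendant '[[[0,0,0],1,0.45],[[0,0,0],1,0.45],[[0,0,0],1,0.45],[[0,0,0],1,0.45],[[0,0,0],1,0.45],[[0,0,0],1,0.45],[[0,0,0],1,0.45],[[0,0,0],1,0.45],[[0,0,0],1,0.45],[[0,0,0],1,0.45],[[0,0,0],1,0.45],[[0,0,0],1,0.45]]';python3 -m pendant '[[[0,0,0],1,0.45],[[0,0,0],1,0.45],[[0,0,0],1,0.45],[[0,0,0],1,0.45],[[0,0,0],1,0.45],[[0,0,0],1,0.45],[[0,0,0],1,0.45],[[0,0,0],1,0.45],[[0,0,0],1,0.45],[[0,0,0],1,0.45],[[0,0,0],1,0.45],[[0,0,0],1,0.45]]'
python3 - <<'E'
from h import *
st(); cap("r")
print(np.round(env.observe()["wrist_torque"],3))
s=np.load("r_side_im.npy");cv2.imwrite("pics/r_zoom_s.png",cv2.resize(s[200:320,270:410,::-1],None,fx=5,fy=5,interpolation=cv2.INTER_CUBIC))
E
```

```text
time_s: 23.82
position: [0.5613, 0.0896, 0.1059]
tool_rot: [[-0.975, 0.001, -0.222], [0.222, -0.001, -0.975], [-0.001, -1.0, 0.0]]
ft_force: [-0.1, 0.4, 0.3]
grip_width: 0.0384
time_s: 24.82
position: [0.5613, 0.0896, 0.1059]
tool_rot: [[-0.68, 0.001, 0.734], [-0.734, -0.001, -0.68], [-0.0, -1.0, 0.001]]
ft_force: [-0.4, 0.1, -0.4]
grip_width: 0.0387
time_s: 25.82
position: [0.5613, 0.0896, 0.1059]
tool_rot: [[0.296, 0.001, 0.955], [-0.955, -0.001, 0.296], [0.001, -1.0, 0.001]]
ft_force: [0.2, -0.2, 1.1]
grip_width: 0.038
25.8167 [0.5613 0.0896 0.1059] [ 0.2 -0.2  1.1] 0.03798629027179254
[[0.296, 0.001, 0.955], [-0.955, -0.001, 0.296], [0.001, -1.0, 0.001]] [ -2.8  30.4  82.2  -0.   67.3 -20. ]
[-0.006 -0.031  0.036]
```

View pics/r_zoom_s.png

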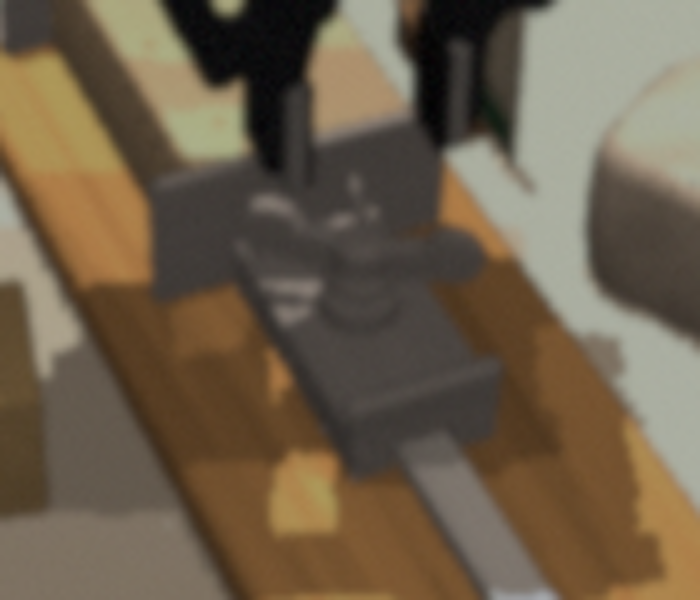

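```bash
t(){ python3 -c "
from rig import env;s=env.observe();import numpy as np;print('TQ',np.round(s['wrist_torque'],3),'q6',round(s['q'][5],1))"; }
python3 -m pendant '[[[0,0,0],1,0.45],[[0,0,0],1,0.45],[[0,0,0],1,0.45],[[0,0,0],1,0.45],[[0,0,0],1,0.45],[[0,0,-0.25],1,0.45],[[0,0,-0.5],0,0.45],[[0,0,-0.5],0,0.45],[[0,0,-0.3],0,0.45],[[0,0,0],0,0.45]]'|grep -v rot; t;python3 -m pendant '[[[0,0,0],-1,0.45],[[0,0,0],-1,0.45],[[0,0,0],-1,0.45],[[0,0,0],-1,0.45],[[0,0,0],-1,0.45],[[0,0,0],-1,0.45]]'|grep -v rot;t;python3 -m pendant '[[[0,0,0],-1,0.45],[[0,0,0],-1,0.45],[[0,0,0],-1,0.45]]'|grep -v rot; t;python3 -m pendant '[[[0,0,0],-1,0.45],[[0,0,0],-1,0.45],[[0,0,0],-1,0.45]]'|grep -v rot; t
```

```text
time_s: 26.75
position: [0.5602, 0.0899, 0.0575]
ft_force: [0.3, -0.1, -0.4]
grip_width: 0.0383
TQ [0.013 0.006 0.048] q6 -49.5
time_s: 27.25
position: [0.5612, 0.0905, 0.0599]
ft_force: [-0.4, 5.0, -0.7]
grip_width: 0.0384
TQ [0.633 0.098 0.063] q6 -19.3
time_s: 27.5
position: [0.5612, 0.0907, 0.0599]
ft_force: [0.8, 4.8, -0.3]
grip_width: 0.0386
TQ [ 0.768 -0.033  0.111] q6 -4.3
time_s: 27.75
position: [0.5616, 0.0908, 0.06]
ft_force: [2.2, 5.0, -1.2]
grip_width: 0.0388
TQ [ 0.782 -0.215  0.118] q6 10.7
```

```bash
t(){ python3 -c "
from rig import env;s=env.observe();import numpy as np;print('TQ',np.round(s['wrist_torque'],3),'q6',round(s['q'][5],1), s['tool_rot'][0])"; }
python3 -m pendant '[[[0,0,0],-0.5,0.45],[[0,0,0],-0.5,0.45]]'|grep -v rot; t;python3 -m pendant '[[[0,0,0],-0.5,0.45],[[0,0,0],-0.5,0.45]]'|grep -v rot;t
python3 - <<'E'
from h import *
cap("s")
s=np.load("s_side_im.npy");cv2.imwrite("pics/s_zoom_s.png",cv2.resize(s[200:320,270:410,::-1],None,fx=5,fy=5,interpolation=cv2.INTER_CUBIC))
E
```

```text
time_s: 27.92
position: [0.5617, 0.0907, 0.06]
ft_force: [2.1, 3.9, -1.8]
grip_width: 0.0384
TQ [ 0.783 -0.282  0.094] q6 15.6 [-0.31605841  0.00228399  0.94873698]
time_s: 28.08
position: [0.5618, 0.0907, 0.06]
ft_force: [2.1, 5.2, -1.7]
grip_width: 0.0383
TQ [ 0.712 -0.371  0.161] q6 20.6 [-0.39734454  0.00244308  0.91766625]
```

View pics/s_zoom_s.png

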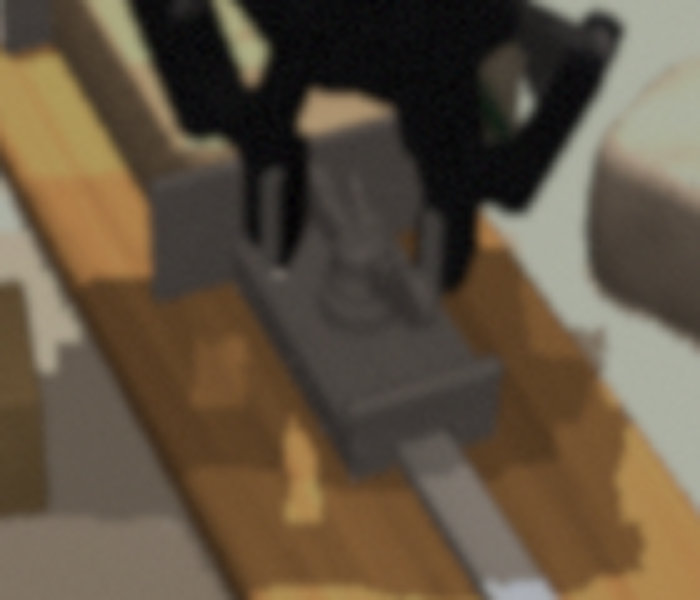

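```bash
t(){ python3 -c "
from rig import env;s=env.observe();import numpy as np;print('TQ',np.round(s['wrist_torque'],3),'q6',round(s['q'][5],2),np.round(s['joint_efforts'][5],3))"; }
for k in 1; do python3 -m pendant '[[[0,0,0],-0.5,0.45],[[0,0,0],0,0.45]]'|grep -v rot; t; python3 -m pendant '[[[0,0,0],-0.5,0.45],[[0,0,0],0,0.45]]'|grep -v rot; t; python3 -m pendant '[[[0,0,0],-0.5,0.45],[[0,0,0],0,0.45]]'|grep -v rot; t;  python3 -m pendant '[[[0,0,0],-0.5,0.45],[[0,0,0],0,0.45]]'|grep -v rot; t; done
```

```text
time_s: 28.35
position: [0.5617, 0.0905, 0.0599]
ft_force: [2.3, 5.0, 0.3]
grip_width: 0.0383
TQ [ 0.606 -0.309  0.089] q6 23.0 0.549
time_s: 28.52
position: [0.5621, 0.0907, 0.0599]
ft_force: [4.6, 5.3, -0.9]
grip_width: 0.0385
TQ [ 1.016 -0.649  0.107] q6 25.48 0.634
time_s: 28.68
position: [0.5625, 0.091, 0.06]
ft_force: [6.1, 8.2, -1.8]
grip_width: 0.0386
TQ [ 1.291 -1.072  0.282] q6 27.97 0.767
time_s: 28.85
position: [0.5626, 0.091, 0.06]
ft_force: [6.1, 8.1, -2.3]
grip_width: 0.0386
TQ [ 1.417 -1.035  0.831] q6 30.42 1.325
```

```bash
python3 -m pendant '[[[0,0,0],0.5,0.45],[[0,0,0],0.5,0.45],[[0,0,0],1,0.45],[[0,0,0],1,0.45],[[0,0,0],1,0.45],[[0,0,0],1,0.45],[[0,0,0],1,0.45],[[0,0,0],1,0.45],[[0,0,0],1,0.45],[[0,0,0],1,0.45]]'; python3 -c "
from h import *
st()"
```

```text
time_s: 29.68
position: [0.5611, 0.0897, 0.0596]
tool_rot: [[0.209, 0.0, 0.978], [-0.978, -0.001, 0.209], [0.001, -1.0, 0.0]]
ft_force: [-0.4, -0.4, 0.5]
grip_width: 0.0383
29.6833 [0.5611 0.0897 0.0596] [-0.4 -0.4  0.5] 0.03829085328299923
[[0.209, 0.0, 0.978], [-0.978, -0.001, 0.209], [0.001, -1.0, 0.0]] [ -2.8  33.7  85.1  -0.   61.1 -14.9]
```

Free of contact again (phi well off the wings). Next I lift straight up and move away to look.

```bash
python3 -m pendant '[[[0,0,0.4],0,0.45],[[0,0,0.8],0,0.45],[[0,0,1],0,0.45],[[0,0,1],0,0.45],[[0.3,-0.9,0.3],0,0.45],[[0.3,-0.9,0],0,0.45],[[0.3,-0.9,0],0,0.45],[[0.3,-0.9,0],0,0.45],[[0.3,-0.9,0],0,0.45],[[0.3,-0.9,0],0,0.45],[[0,0,0],0,0.45]]'
python3 - <<'E'
from h import *
cap("t"); st()
im=np.load("t_top_im.npy");cv2.imwrite("pics/t_zoom.png",cv2.resize(im[170:340,195:445,::-1],None,fx=3.2,fy=3.2,interpolation=cv2.INTER_CUBIC))
s=np.load("t_side_im.npy");cv2.imwrite("pics/t_zoom_s.png",cv2.resize(s[160:370,210:450,::-1],None,fx=2.8,fy=2.8,interpolation=cv2.INTER_CUBIC))
E
```

```text
time_s: 30.6
position: [0.6159, -0.0769, 0.1642]
tool_rot: [[0.2, 0.001, 0.98], [-0.98, -0.002, 0.2], [0.002, -1.0, 0.0]]
ft_force: [0.5, -0.7, -0.4]
grip_width: 0.0383
30.7 [ 0.6148 -0.0729  0.1642] [-0.6  0.5  0.4] 0.038112461667948204
[[0.202, -0.001, 0.979], [-0.979, -0.0, 0.202], [0.0, -1.0, -0.001]] [-17.7  31.7  68.9  -0.   79.5 -29.4]
```

View pics/t_zoom.png

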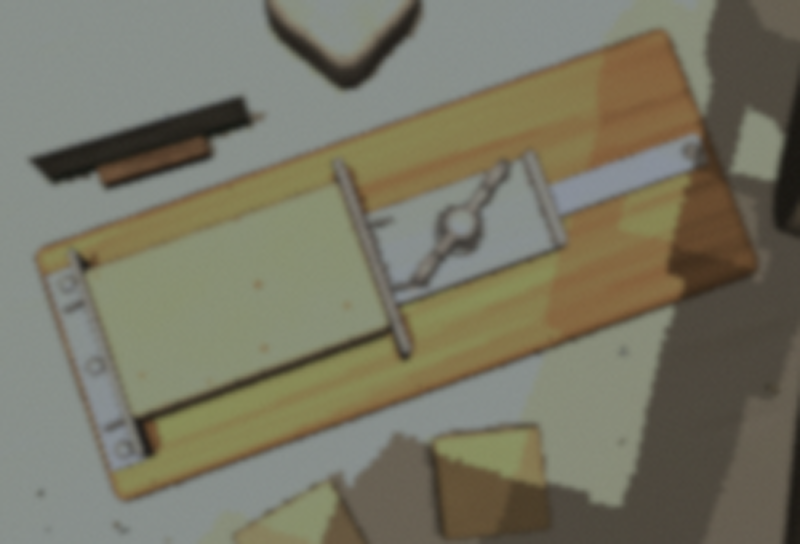

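View pics/t_zoom_s.png

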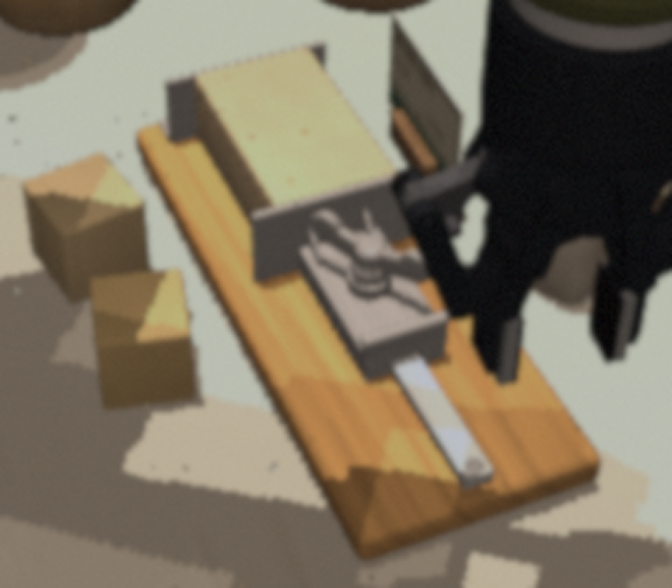

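Run:
```python
from h import *
a,b=f(418,284,.076),f(505,164,.076); d=(b-a)[:2]; w=np.degrees(np.arctan2(d[1],d[0]))%180
print("wing world deg",w,"len",np.linalg.norm(d),"turned cw",(106-w)%180,"mid",H((a+b)/2))
print("plate",[H(f(u,v,.073)) for u,v in [(337,163),(403,357)]])
print("slab",[H(f(u,v,.072)) for u,v in [(85,270),(333,182),(390,328),(137,416)]])
P=cloud("top",np.load("t_top.npy"))
print([np.round(P[170+int(v/3.2)-1:170+int(v/3.2)+2,195+int(u/3.2)-1:195+int(u/3.2)+2,2],3).max() for u,v in [(463,222),(430,270),(495,178)]])
# contact finger angle at stop: tool z dir
```

```text
wing world deg 143.54599064982867 len 0.06834595198078224 turned cw 142.45400935017133 mid [ -0.6 -34.9]
plate [array([45.8,  9. ]), array([-48.5,  10.9])]
slab [array([ 38.3, 134.1]), array([38.3, 13.7]), array([-34. ,  11.9]), array([-32.8, 133.1])]
[np.float64(0.076), np.float64(0.081), np.float64(0.081)]
```

```bash
python3 -c "
from rig import env
print(env.close_job())"
```

```text
the job is handed in; nothing more can be done
None
```

The slab is clamped between the jaw and the heel, the wing screw is tight, and I've handed the job in at about 31 s. It gave no verdict, so what follows rests on my own checks.

**Jaw:** I pushed it by its lip with closed fingers until the slab met the heel, at about 13 N. The last top picture puts the jaw face about 10 mm from the holder's origin, so the jaw joint is about 0.015. The slab is straight, about 2 mm off the board's middle, at y ≈ 73 mm.

**Wing screw:** I turned it with the half-open fingers straddling the hub and pushing both wings, in three strokes totalling about 535°. The wings were not gripped. I stopped when the wrist torque jumped, which I took to be the dead stop at 1.5 rad. That is roughly 19 N per finger, worked out from the torque rather than measured directly.

**After letting go:** the wings sprang back about 33°. That agrees with the stated settling at about 1.0 rad, but I inferred it from the picture rather than reading it.

**Bystanders and arm:** in the last pictures the cubes, brick and card look unmoved. The arm stood clear of everything.

**One disagreement:** depth readings showed the hub and wings only 2 to 4 mm lower than at the start. The turns made should have lowered them about 5.6 mm. I put this down to depth noise of a few mm, because the torque jump and the spring-back agree with each other.

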